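# Gauge a worn brake pad with the ratchet knob

## Robot

A 6-joint arm with a two-finger parallel gripper is mounted at the origin on the work surface. World frame = base frame: x ahead of the robot, y to its left, z up, the work surface at z = 0. Lengths are in m, angles in rad, forces in N, time in s.
With the tool pointing down it reaches from about 0.35 to 0.775 m from the base axis. Payload 7.3 kg.
Tool frame: the origin (TCP) lies between the finger pads; the fingertips stand robot.tcp_to_tips ahead of it and the grasp point (between the pads) lies 2 mm behind it (robot.tcp_to_tips is the distance from the TCP to the fingertips, in m); y points along the fingers, x is the direction in which the jaws open and shut, and the axes are right-handed (so a half turn about y gives the same grasp; the last joint's range is limited). The gripper opens to 92 mm and grips with 3 to 60 N. Pads are 19 mm wide; open, the fingers measure 130 mm over their backs; the gripper's body (75 mm by 190 mm) begins 47 mm behind the grasp point.
Start: joints at [-1.343, 0.342, 1.524, -0, 1.275, -0.146], TCP at [0.192, -0.489, 0.244] pointing down, gripper open.
Joint ranges: [-2.53, 2.53], [-0.77, 2.02], [0.04, 2.7], [-1, 4.14], [0.28, 2.66], [-3.11, 3.11]. Speed limits (rad/s): [2.57, 2.57, 3.14, 3.14, 3.14, 3.14].

## Interface

Orientations are given as [roll, pitch, yaw] about the fixed x, y, z axes, in that order (R = Rz(yaw) Ry(pitch) Rx(roll)).
In Python, from cell import status, read_camera, get_calibration, robot gives the robot as it stands.
- The arm moves only by the shell command python3 -m creep 'ROWS' [FORCE]. ROWS is JSON, a list of rows, each an object of numbers: "dx", "dy", "dz": the shift along the tool's x, y, z in m; "rx", "ry", "rz": the turn, a rotation vector about the tool's x, y, z in rad; "gripper": the opening, from 0 (shut) to 1 (fully open). A call has 1 to 20 rows; each row is the pose to reach, as a shift and turn from the pose commanded when the call began, along the tool's axes at that moment; what a row does not reach only later rows make up. A row lasts 1/8 s, in which the tool goes at most 62.5 mm and 10.7 degrees, less where a joint would pass 70% of its speed; a pose out of reach is approached as far as the arm can. A call with a gripper value outside its range is refused whole. The fingers move at their own pace and stop on an object; FORCE is the grip in N (left out, the last holds). Time passes only in rows, so rows that repeat a pose let the fingers close. It gives the time, the measured TCP pose, the force and the opening at its end, in the units of the state.
- status.observe(): the state, without advancing time (a new reading comes with each control period).
- read_camera(name): name is "side" or "top" or "wrist"; returns (picture, depth): 384x512x3 uint8, red, green, blue; 384x512 float32, m along the optical axis (not along the pixel's ray), 0 where there is no reading.
- get_calibration(name): a dict with "fx", "fy", "cx", "cy" (pixels), "xyz" and "rotation" of the camera in the world; the wrist camera has in their place "mount" (4x4, takes a point from camera to tool coordinates, whose origin is the TCP and whose axes are the tool frame's). Camera axes: x right, y down, z forward; pixel columns grow to the right and rows downward; lengths in m; the calibration is good to about 2 mm. The wrist camera is an equidistant fisheye: a pixel r from the principal point sees the ray r / f radians off the axis. A picture is of the moment at which its call begins: read the wrist's pose just before it. get_calibration takes no time and is no camera call.
- robot.hand_in(): hands the job in, once; it reports no verdict.
The state is a dict: "time": time; "qpos": joint angles; "qvel": joint speeds; "joint_efforts": joint torques, N m; "tool_pos": TCP position; "tool_rot": TCP orientation; "contact_force": force on the tool from outside, world axes, zero at the start; "torque": the same for the moment, N m; "opening": finger opening in m.
Only numpy, scipy, OpenCV 4.12 (cv2) and the standard library are available. Lean on these libraries where they do the work, as an engineer would, in place of code of your own. Each camera call takes 0.05 s, during which the arm holds its last target.

## Task

Measure the green-backed brake pad in the blue bench gauge: lay it on the runway, slide it gently in between the guide rails until it rests against the brass stop, then turn the black ratchet knob clockwise until the spindle bears on the pad and the ratchet slips. Let it slip three or four clicks (20 degrees each) in all, no more, then let go, leaving the pad held against the stop. Leave the white-backed pad and the other things on the bench where they are.

Things in the scene. Friction and masses are not known exactly. Their poses are not given: they have to be found in the camera images.
- pad_center (a point): the brake pad to measure: green steel back plate 110 x 44 x 7 mm (x, y, z of its frame), dark grey lining 80 x 44 mm on top. Overall thickness unknown, worn to 13 to 18 mm. The point is on its centre line, 7.5 mm above its underside; x along its length, z up. Either end may go in first. About 0.3 kg. Starts flat on the bench, left or right of the gauge.
- gauge: the blue bench thickness gauge, fixed; origin on the vertical axis of spindle and knob, at bench height; x = the way the pad slides in (away from the robot), z up. Its foot is 85 mm wide, 10 mm high (x = -172 to +62 mm). The column stands behind the stop; an upper arm 40 mm wide reaches over the runway from x = +76 to -24 mm, 56 to 84 mm above the bench, spindle below it, knob on top.
- runway (a point): middle of the open part of the flat steel runway, on its top, 25 mm above the bench, at gauge x = -118 mm. The runway is 50 mm wide, from gauge x = -190 to +10 mm, open above and at the sides before x = -78 mm. A pad laid here, its length along x, has its inner end in the mouth of the guide rails.
- home (a point): where the pad's centre point must come: 7.5 mm above the runway, gauge x = -30 mm, in line with the rails. Steel guide rails, 47.4 mm apart, stand from gauge x = -54 to +25 mm, up to 44 mm above the bench; before them, from x = -75 mm, they flare out to about 56 mm apart.
- stop: the brass stop across the runway's inner end, 47 mm wide and 14 mm high; origin at its underside's centre. Its face that meets the pad's end is 25 mm beyond the spindle axis (gauge x = +25 mm), square to x. The stop is delicate: more than about 35 N on it is a slam.
- spindle: the steel spindle, 16 mm in diameter, that comes down on the pad; origin at the centre of its lower face, which starts 45 mm above the bench (20 mm above the runway). It sinks 20 mm for a full turn of the collar (12 mm at most).
- knob_grip (a point): middle of the black ribbed ratchet knob (white mark on top): 38 mm in diameter, 34 mm high, foot 94 mm and top 128 mm above the bench, vertical axis; never rises or sinks. Clockwise from above winds the spindle down, at 0.08 N m until it bears on the pad; then it slips on the collar, its torque rising to 0.15 and dropping to near 0 at each click. It can be let go and gripped again.
- collar (a joint): turn of the aluminium collar (54 mm in diameter, red mark, 85 to 93 mm above the bench, just below the knob) which drives the spindle down; rad, starts at 0, grows clockwise, stops when the spindle bears on the pad, at 3.77 at the latest
- knob (a joint): turn of the knob relative to the collar = how far the ratchet has slipped; rad, starts at 0, grows clockwise, 0.35 for each click of 20 degrees
- spare_center (a point): the other brake pad: same size and form, white back plate; not to be measured
- wrench: a steel open-ended wrench lying flat on the bench; bystander
- screwdriver: a screwdriver lying on the bench; bystander
- socket: a steel wrench socket standing upright, 28 mm across, 32 mm high; bystander
- grease_pot: a closed grey pot with a red lid, 64 mm across, 70 mm high; bystander
- piston: an aluminium caliper piston standing upright, 42 mm across, 45 mm high; bystander
- bearing: a steel bearing ring lying flat, 52 mm across, 16 mm high; bystander
Mind the look-alikes: they are no part of the job. Leave any orange, pink or purple look-alike of the part that bears pad_center alone.

How it is judged:
On the way, in this order (a step that is already met when the one before it is completed fails the run):
1. the green-backed pad lies flat on the runway between the rails, against the stop, before the ratchet has slipped (x of pad_center in the frame of gauge between -0.033 and -0.0275 m and y of pad_center in the frame of gauge between -0.004 and 0.004 m and z of pad_center in the frame of gauge between 0.03 and 0.035 m and angle between the x axis of pad_center and the x axis of gauge, either way round below 0.06 rad and angle between pad_center's own z axis and vertical below 0.06 rad and value of joint knob below 0.15 rad), for 0.2 s.
2. the spindle bears on the pad and the ratchet has slipped (x of pad_center in the frame of gauge between -0.033 and -0.0275 m and y of pad_center in the frame of gauge between -0.004 and 0.004 m and z of pad_center in the frame of gauge between 0.03 and 0.035 m and angle between the x axis of pad_center and the x axis of gauge, either way round below 0.06 rad and angle between pad_center's own z axis and vertical below 0.06 rad and contact force between pad and spindle above 2 N and value of joint knob above 0.6 rad), for 0.1 s.
At the end, for the whole second after the job is handed in: The green-backed pad lies flat between the rails with its end within 3 mm of the stop, held by the spindle (over 2 N); the ratchet has slipped between 0.6 and 1.9 rad in all; everything is at rest (all of step 2 and value of joint knob below 1.9 rad and linear speed of pad below 0.01 m/s and velocity of joint knob between -0.1 and 0.1 rad/s); the robot touches nothing.
It fails at once if the pad is slammed or forced against the stop (over 35 N) (contact force between pad and stop above 35 N).
It fails at once if the ratchet is wound on more than 1.9 rad past first slipping (value of joint knob above 1.9 rad).
It fails at once if a bystander is moved by more than 30 mm (distance of any of spare_center, wrench, screwdriver, socket, grease_pot, piston, bearing from where it was at the start of the episode above 0.03 m).
It also fails if it takes over 72 s, if anything falls off the work surface, if the arm or the gripper's body presses on something with over 40 N, if the wrist force passes 120 N, or if a joint passes its speed limit or range.

## Working session

There is one attempt and no reset: what is moved stays moved. The work goes in short steps, Python scripts to look and compute and a shell command to move; the robot and the scene stay as the last step left them, time stands still between calls to the robot, and variables do not carry over. Pictures are saved under pics/ and viewed, and the job is handed in when it is done.

```bash
ls; mkdir -p pics
python3 - <<'E'
from cell import status, read_camera, get_calibration, robot
import cv2,numpy as np
s=status.observe();print(s)
print(robot.tcp_to_tips)
for n in ["side","top","wrist"]:
    p,d=read_camera(n)
    cv2.imwrite(f"pics/{n}0.png",p[:,:,::-1]); np.save(f"pics/{n}0_d.npy",d)
    c=get_calibration(n);print(n,{k:np.round(v,4).tolist() for k,v in c.items()})
E
```

```text
pics
{'time': 0.0, 'qpos': array([-1.34301107e+00,  3.42741774e-01,  1.52500968e+00, -1.43597844e-06,
        1.27540080e+00, -1.46015518e-01]), 'qvel': array([-0.00103407,  0.00128111,  0.0002799 , -0.00036187, -0.0005056 ,
        0.00053613]), 'joint_efforts': array([-1.09617954e-04, -4.31239200e+01, -2.44225895e+01,  7.18197436e-02,
        5.60576341e-02, -1.19292654e-04]), 'tool_pos': array([ 0.19163344, -0.48836899,  0.24303762]), 'tool_rot': array([-1.57057077e+00,  1.54320496e-03, -1.19699496e+00]), 'contact_force': array([-0.3097456 ,  0.51722217,  0.18302347]), 'torque': array([0.00645706, 0.0289274 , 0.01769358]), 'opening': 0.09187265750664449}
0.017
side {'fx': 449.8447, 'fy': 449.8447, 'cx': 257.5132, 'cy': 190.7483, 'xyz': [0.2536, -1.1415, 1.0482], 'rotation': [-2.2525, 0.0191, -0.1784]}
top {'fx': 474.9108, 'fy': 474.9108, 'cx': 253.5135, 'cy': 189.3723, 'xyz': [0.3323, -0.0229, 1.5845], 'rotation': [-3.0482, 0.0168, -1.6004]}
wrist {'fx': 297.3186, 'fy': 297.3186, 'cx': 251.2895, 'cy': 187.9845, 'mount': [[1.0, -0.0003, 0.0001, -0.0001], [-0.0002, -0.2504, 0.9681, -0.1403], [-0.0002, -0.9681, -0.2504, 0.0673], [0.0, 0.0, 0.0, 1.0]]}
```

View pics/side0.png

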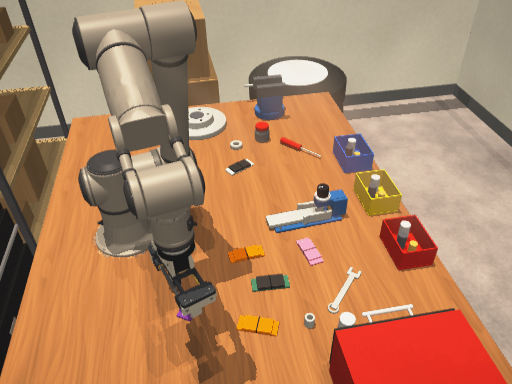

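View pics/top0.png

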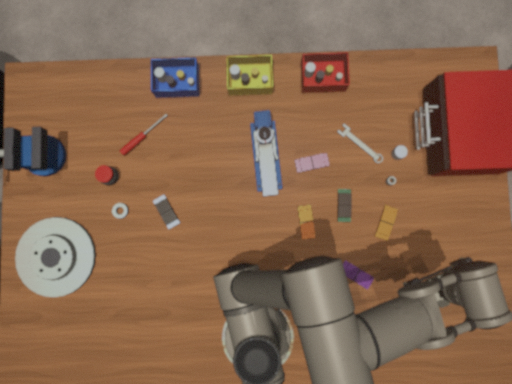

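View pics/wrist0.png

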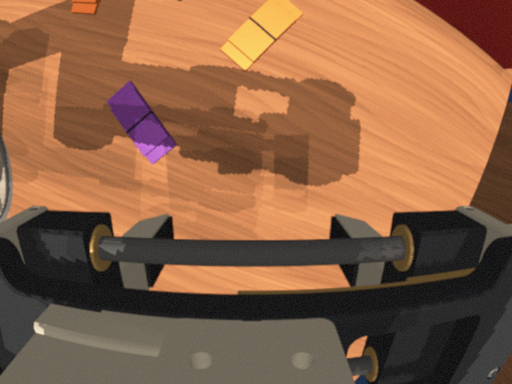

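```bash
cat > h.py <<'E'
import numpy as np,cv2
from scipy.spatial.transform import Rotation as R
from cell import status, read_camera, get_calibration, robot
def fix(n):
    c=get_calibration(n); return c,R.from_euler('xyz',c['rotation']).as_matrix(),np.array(c['xyz'])
def world(n,u,v,d):
    c,M,t=fix(n); u,v,d=map(np.asarray,(u,v,d))
    P=np.stack([(u-c['cx'])/c['fx']*d,(v-c['cy'])/c['fy']*d,d],-1); return P@M.T+t
def onz(n,u,v,z):
    c,M,t=fix(n); r=M@np.array([(u-c['cx'])/c['fx'],(v-c['cy'])/c['fy'],1.]); return t+r*(z-t[2])/r[2]
def cloud(n,d):
    v,u=np.mgrid[0:384,0:512]; return world(n,u,v,d)
def wtool(s): return R.from_euler('xyz',s['tool_rot']).as_matrix(),np.array(s['tool_pos'])
def wcloud(d,s):
    c=get_calibration('wrist'); v,u=np.mgrid[0:384,0:512]
    x=(u-c['cx'])/c['fx'];y=(v-c['cy'])/c['fy'];r=np.hypot(x,y)+1e-9
    k=np.tan(np.minimum(r,1.5))/r
    P=np.stack([x*k*d,y*k*d,d,np.ones_like(d)],-1)@np.array(c['mount']).T
    M,t=wtool(s); return P[...,:3]@M.T+t
def rect(P):
    (c,(w,h),a)=cv2.minAreaRect((P[:,:2]*1000).astype(np.float32)); 
    if w<h: w,h,a=h,w,a+90
    return np.round([c[0],c[1],w,h,a],1)
E
python3 - <<'E'
from h import *
p=cv2.imread('pics/top0.png');d=np.load('pics/top0_d.npy');W=cloud('top',d)
hsv=cv2.cvtColor(p,cv2.COLOR_BGR2HSV)
g=np.zeros((384,512),bool);g[180:230,330:358]=1
m=g&(W[...,2]>0.006)&(W[...,2]<.04); print('pad h',m.sum(),np.median(W[m],0),rect(W[m]), np.percentile(W[m][:,2],[10,50,90]))
gm=g&(hsv[...,0]>45)&(hsv[...,0]<95)&(hsv[...,1]>80);print('green',gm.sum(),rect(W[gm]),np.median(W[gm][:,2]))
print('table z',np.median(W[150:170,380:390][...,2]))
g=np.zeros((384,512),bool);g[100:205,240:290]=1
for lo,hi in [(.006,.3),(.018,.03),(.07,.095),(.11,.14)]:
    m=g&(W[...,2]>lo)&(W[...,2]<hi); print(lo,m.sum(),np.round(W[m].mean(0),4),rect(W[m]))
cv2.imwrite('pics/c1.png',np.hstack([cv2.resize(p[100:205,225:305],(400,525),interpolation=cv2.INTER_CUBIC),cv2.resize(p[175:240,295:355],(400,525),interpolation=cv2.INTER_CUBIC)]))
E
```

```text
pad h 406 [ 0.41913163 -0.30023653  0.01358419] [ 424.9 -299.2  142.2   85.7  177.5] [0.00775988 0.01358419 0.01878105]
green 0 [0. 0. 0. 0. 0.] nan
table z -0.0013212508249379473
0.006 1971 [ 0.5961 -0.044   0.0404] [605.8 -40.9 350.6 165.5 177.9]
0.018 706 [ 0.545  -0.0492  0.0239] [584.2 -49.8 251.8  72.1   8.4]
0.07 355 [ 0.6864 -0.0374  0.0835] [676.6 -38.9 107.8  53.6   5.1]
0.11 126 [ 0.6464 -0.0409  0.1258] [647.8 -40.9  37.1  36.7  41.9]
  return _methods._mean(a, axis=axis, dtype=dtype,
  ret = ret.dtype.type(ret / rcount)
```

View pics/c1.png

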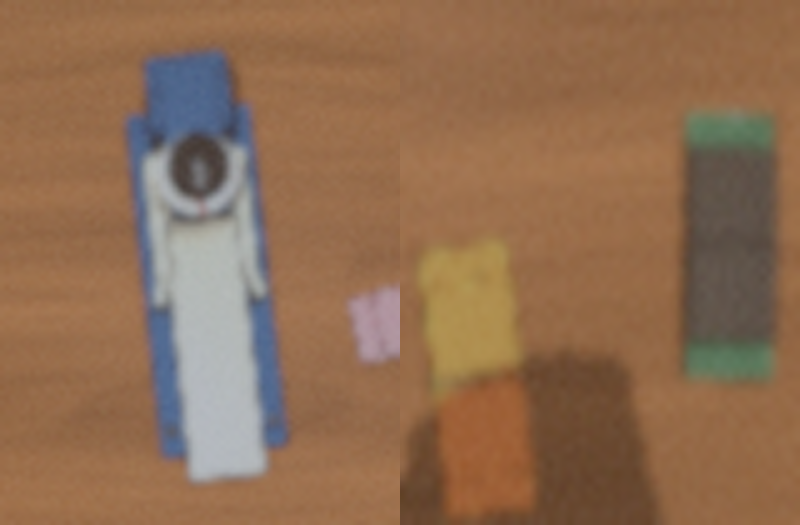

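Run:
```python
from h import *
p=cv2.imread('pics/top0.png');hsv=cv2.cvtColor(p,cv2.COLOR_BGR2HSV)
def sub(m,x0,y0): 
    ys,xs=np.nonzero(m); return xs+x0,ys+y0
# pad: green centroids
r=p[180:230,330:358].astype(int); m=(r[...,1]-r[...,2]>5)
x,y=sub(m,330,180); t=y<205
A=onz('top',x[t].mean(),y[t].mean(),.007);B=onz('top',x[~t].mean(),y[~t].mean(),.007)
print(m.sum(),x[t].mean(),y[t].mean(),x[~t].mean(),y[~t].mean()); print('pad',(A+B)/2,np.degrees(np.arctan2(*(A-B)[1::-1])),np.linalg.norm(A-B))
# runway: low saturation bright rows 150..192
L=[]
for v in range(160,190):
    row=hsv[v,245:290].astype(int); k=(row[:,1]<60)&(row[:,2]>130); xs=np.nonzero(k)[0]
    if len(xs)>5: L.append(onz('top',(xs.min()+xs.max())/2+245,v,.025))
L=np.array(L); f=np.polyfit(L[:,0],L[:,1],1); print(len(L),f,'ang',np.degrees(np.arctan(f[0])),'y at knob x',np.polyval(f,.647))
# side view of knob top: dark blob
s=cv2.imread('pics/side0.png');d=np.load('pics/side0_d.npy');W=cloud('side',d)
g=np.zeros(d.shape,bool);g[175:235,260:355]=1
for lo,hi in [(.018,.03),(.07,.09),(.12,.14)]:
    k=g&(W[...,2]>lo)&(W[...,2]<hi);print(k.sum(),W[k].mean(0),rect(W[k]))
cv2.imwrite('pics/c2.png',cv2.resize(s[170:300,215:360],(725,650)[:2],interpolation=cv2.INTER_CUBIC)[:600])
```

```text
93 343.65 190.875 343.7169811320755 218.81132075471697
pad [ 0.42010837 -0.29814222  0.007     ] -2.572041082091779 0.09276549770454434
30 [ 0.07646058 -0.09039229] ang 4.372361358557212 y at knob x -0.04092229325618287
648 [ 0.56512773 -0.05387445  0.02536582] [643.  -33.  378.8 110.1  15.8]
267 [ 0.68873279 -0.05129856  0.08156004] [678.8 -42.1 108.4  59.6   3. ]
91 [ 0.64902114 -0.04766041  0.12809617] [651.  -43.7  40.1  37.4  42.9]
```

View pics/c2.png

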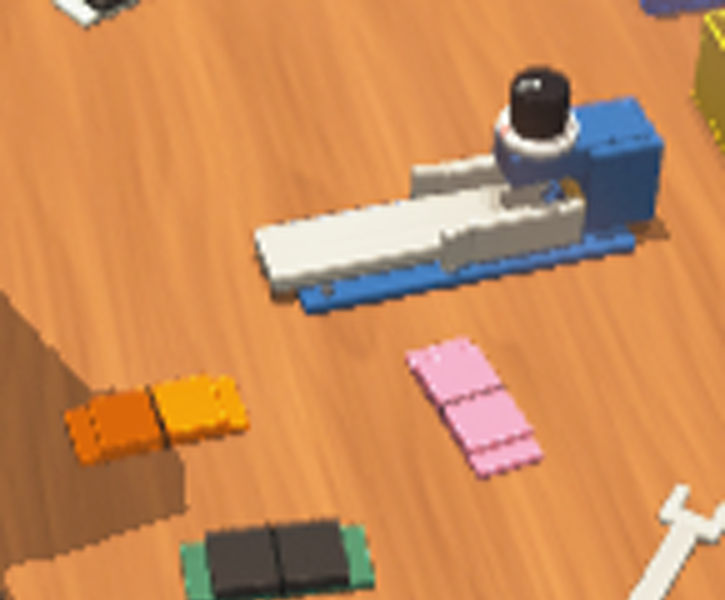

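```bash
cat >> h.py <<'E'
def go(x,y,z,yawdeg,s=None,roll=-np.pi/2):
    s=s or status.observe(); M,t=wtool(s)
    T=R.from_euler('xyz',[-np.pi/2,0,np.radians(yawdeg)]).as_matrix()
    print('d',np.round(M.T@(np.array([x,y,z])-t),4),'r',np.round(R.from_matrix(M.T@T).as_rotvec(),4),'yaw now',np.degrees(s['tool_rot'][2]).round(2),'q6',s['qpos'][5].round(3))
E
python3 -c "
from h import *
go(.42,-.298,.16,87.4); go(.42,-.298,.16,-92.6)"
```

```text
d [-0.0938  0.0834  0.2821] r [-1.6000e-03 -2.7225e+00 -1.0000e-04] yaw now -68.59 q6 -0.146
d [-0.0938  0.0834  0.2821] r [ 1.000e-04  4.191e-01 -1.200e-03] yaw now -68.59 q6 -0.146
```

```bash
python3 -m creep '[{"dx":-0.047,"dy":0.02,"dz":0.14,"ry":-0.6},{"dx":-0.0938,"dy":0.05,"dz":0.2821,"ry":-1.2},{"dx":-0.0938,"dy":0.0834,"dz":0.2821,"ry":-1.2},{"dx":-0.0938,"dy":0.0834,"dz":0.2821,"ry":-1.2},{"dx":-0.0938,"dy":0.0834,"dz":0.2821,"ry":-1.2},{"dx":-0.0938,"dy":0.0834,"dz":0.2821,"ry":-1.2},{"dx":-0.0938,"dy":0.0834,"dz":0.2821,"ry":-1.2},{"dx":-0.0938,"dy":0.0834,"dz":0.2821,"ry":-2.7225},{"dx":-0.0938,"dy":0.0834,"dz":0.2821,"ry":-2.7225},{"dx":-0.0938,"dy":0.0834,"dz":0.2821,"ry":-2.7225},{"dx":-0.0938,"dy":0.0834,"dz":0.2821,"ry":-2.7225},{"dx":-0.0938,"dy":0.0834,"dz":0.2821,"ry":-2.7225},{"dx":-0.0938,"dy":0.0834,"dz":0.2821,"ry":-2.7225},{"dx":-0.0938,"dy":0.0834,"dz":0.2821,"ry":-2.7225},{"dx":-0.0938,"dy":0.0834,"dz":0.2821,"ry":-2.7225},{"dx":-0.0938,"dy":0.0834,"dz":0.2821,"ry":-2.7225},{"dx":-0.0938,"dy":0.0834,"dz":0.2821,"ry":-2.7225}]'
python3 - <<'E'
from h import *
s=status.observe();print(s['tool_pos'],s['tool_rot'],s['qpos'],s['time'],s['contact_force'])
p,d=read_camera('wrist');cv2.imwrite('pics/w1.png',p[:,:,::-1]);np.save('pics/w1_d.npy',d)
W=wcloud(d,s)
m=(W[...,2]>.004)&(W[...,2]<.03)&(abs(W[...,0]-.42)<.075)&(abs(W[...,1]+.298)<.04)&(d>0)
print(m.sum(),rect(W[m]),np.percentile(W[m][:,2],[5,50,95]))
t=(abs(W[...,0]-.42)<.1)&(abs(W[...,1]+.298)<.1)&~m&(d>0);print('table',np.median(W[t][:,2]))
E
```

```text
[ 0.19165076 -0.48846593  0.24320155] [-1.57062639e+00  1.15012608e-03 -1.19703547e+00] [-1.34302201e+00  3.42569752e-01  1.52479580e+00  8.59099645e-07
  1.27538972e+00 -1.45986691e-01] 0.15 [0.33726633 0.23055922 0.19927944]
1 [ 365.6 -319.7    0.     0.     0. ] [0.0043803 0.0043803 0.0043803]
table -0.0007580620317688136invalid input at $[0]: expected keys dx, dy, dz, rx, ry, rz, gripper
```

View pics/w1.png

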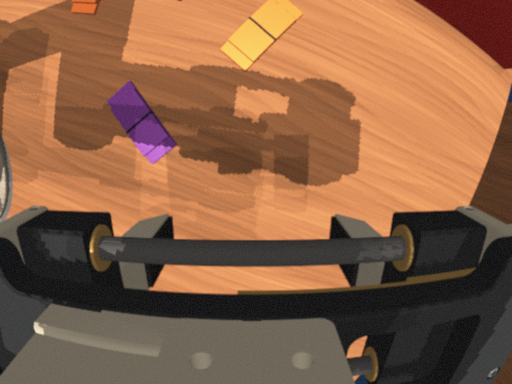

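```bash
python3 -m creep '[{"dx":-0.05,"dy":0.02,"dz":0.14,"rx":0,"ry":-1,"rz":0,"gripper":1},{"dx":-0.09,"dy":0.05,"dz":0.28,"rx":0,"ry":-1.2,"rz":0,"gripper":1},{"dx":-0.094,"dy":0.083,"dz":0.282,"rx":0,"ry":-2.722,"rz":0,"gripper":1},{"dx":-0.094,"dy":0.083,"dz":0.282,"rx":0,"ry":-2.722,"rz":0,"gripper":1},{"dx":-0.094,"dy":0.083,"dz":0.282,"rx":0,"ry":-2.722,"rz":0,"gripper":1},{"dx":-0.094,"dy":0.083,"dz":0.282,"rx":0,"ry":-2.722,"rz":0,"gripper":1},{"dx":-0.094,"dy":0.083,"dz":0.282,"rx":0,"ry":-2.722,"rz":0,"gripper":1},{"dx":-0.094,"dy":0.083,"dz":0.282,"rx":0,"ry":-2.722,"rz":0,"gripper":1},{"dx":-0.094,"dy":0.083,"dz":0.282,"rx":0,"ry":-2.722,"rz":0,"gripper":1},{"dx":-0.094,"dy":0.083,"dz":0.282,"rx":0,"ry":-2.722,"rz":0,"gripper":1},{"dx":-0.094,"dy":0.083,"dz":0.282,"rx":0,"ry":-2.722,"rz":0,"gripper":1},{"dx":-0.094,"dy":0.083,"dz":0.282,"rx":0,"ry":-2.722,"rz":0,"gripper":1},{"dx":-0.094,"dy":0.083,"dz":0.282,"rx":0,"ry":-2.722,"rz":0,"gripper":1},{"dx":-0.094,"dy":0.083,"dz":0.282,"rx":0,"ry":-2.722,"rz":0,"gripper":1},{"dx":-0.094,"dy":0.083,"dz":0.282,"rx":0,"ry":-2.722,"rz":0,"gripper":1},{"dx":-0.094,"dy":0.083,"dz":0.282,"rx":0,"ry":-2.722,"rz":0,"gripper":1},{"dx":-0.094,"dy":0.083,"dz":0.282,"rx":0,"ry":-2.722,"rz":0,"gripper":1}]'
python3 - <<'E'
from h import *
s=status.observe();print(s['tool_pos'],s['tool_rot'],s['qpos'],s['time'],s['contact_force'])
p,d=read_camera('wrist');cv2.imwrite('pics/w2.png',p[:,:,::-1]);np.save('pics/w2_d.npy',d)
W=wcloud(d,s)
m=(W[...,2]>.004)&(W[...,2]<.03)&(abs(W[...,0]-.42)<.075)&(abs(W[...,1]+.298)<.04)&(d>0)
print(m.sum(),rect(W[m]),np.percentile(W[m][:,2],[5,50,95]))
t=(abs(W[...,0]-.42)<.1)&(abs(W[...,1]+.298)<.1)&~m&(d>0);print('table',np.median(W[t][:,2]))
E
```

```text
time: 2.33
tool_pos: [0.4199, -0.2983, 0.1607]
tool_rot: [-1.571, 0.0, 1.523]
contact_force: [-0.5, 0.9, -0.2]
opening: 0.0918
[ 0.41991037 -0.29827068  0.16066872] [-1.57074051e+00  1.36990248e-05  1.52305735e+00] [-7.66471401e-01  4.07782686e-01  1.67284645e+00 -5.39154667e-05
  1.06099651e+00 -2.28950244e+00] 2.325 [-0.46151327  0.94770968 -0.16961233]
4562 [ 421.7 -300.3  109.2   44.4  177.2] [0.00566573 0.01453136 0.01585834]
table 0.23150271574386203
```

View pics/w2.png

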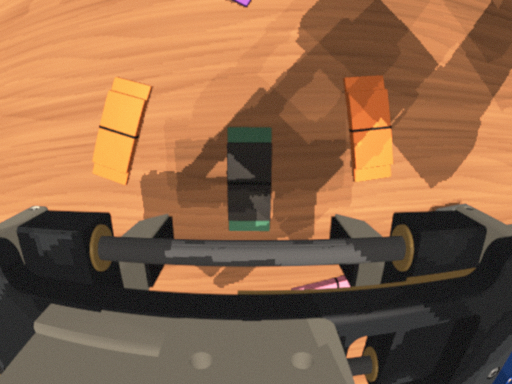

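```bash
python3 -m creep '[{"dx":-0.002,"dy":0.05,"dz":-0.002,"rx":0,"ry":0,"rz":0,"gripper":0.7},{"dx":-0.002,"dy":0.09,"dz":-0.002,"rx":0,"ry":0,"rz":0,"gripper":0.7},{"dx":-0.002,"dy":0.12,"dz":-0.002,"rx":0,"ry":0,"rz":0,"gripper":0.7},{"dx":-0.002,"dy":0.138,"dz":-0.002,"rx":0,"ry":0,"rz":0,"gripper":0.7},{"dx":-0.002,"dy":0.138,"dz":-0.002,"rx":0,"ry":0,"rz":0,"gripper":0.7}]' 20
python3 -m creep '[{"dx":0,"dy":0,"dz":0,"rx":0,"ry":0,"rz":0,"gripper":0.4},{"dx":0,"dy":0,"dz":0,"rx":0,"ry":0,"rz":0,"gripper":0.4},{"dx":0,"dy":0,"dz":0,"rx":0,"ry":0,"rz":0,"gripper":0.4},{"dx":0,"dy":0,"dz":0,"rx":0,"ry":0,"rz":0,"gripper":0.4},{"dx":0,"dy":0,"dz":0,"rx":0,"ry":0,"rz":0,"gripper":0.4},{"dx":0,"dy":0,"dz":0,"rx":0,"ry":0,"rz":0,"gripper":0.4}]' 20
```

```text
time: 3.0
tool_pos: [0.4212, -0.2997, 0.0215]
tool_rot: [-1.569, -0.002, 1.524]
contact_force: [-0.3, -0.2, 0.8]
opening: 0.0644
time: 3.75
tool_pos: [0.4223, -0.3008, 0.0236]
tool_rot: [-1.572, 0.001, 1.525]
contact_force: [0.0, 0.4, 6.0]
opening: 0.0439
```

```bash
python3 -m creep '[{"dx":0,"dy":-0.04,"dz":0,"rx":0,"ry":0,"rz":0,"gripper":0.4},{"dx":0,"dy":-0.08,"dz":0,"rx":0,"ry":0,"rz":0,"gripper":0.4},{"dx":0,"dy":-0.11,"dz":0,"rx":0,"ry":0,"rz":0,"gripper":0.4},{"dx":0,"dy":-0.11,"dz":0,"rx":0,"ry":0,"rz":0,"gripper":0.4}]' 25
python3 -c "
from h import *
go(.529,-.05,.13,94.37)
p,d=read_camera('wrist');cv2.imwrite('pics/w3.png',p[:,:,::-1])"
```

```text
time: 4.25
tool_pos: [0.4226, -0.3011, 0.1343]
tool_rot: [-1.574, 0.003, 1.525]
contact_force: [0.3, 0.1, -3.9]
opening: 0.0435
d [ 0.2557  0.0039 -0.0948] r [ 0.003  -0.1221 -0.003 ] yaw now 87.38 q6 -2.292
```

View pics/w3.png

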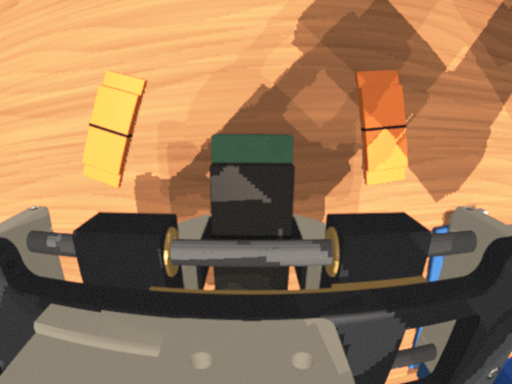

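```bash
python3 -m creep '[{"dx":0.05,"dy":0,"dz":-0.02,"rx":0,"ry":-0.05,"rz":0,"gripper":0.4},{"dx":0.1,"dy":0,"dz":-0.04,"rx":0,"ry":-0.1,"rz":0,"gripper":0.4},{"dx":0.15,"dy":0,"dz":-0.06,"rx":0,"ry":-0.122,"rz":0,"gripper":0.4},{"dx":0.2,"dy":0,"dz":-0.08,"rx":0,"ry":-0.122,"rz":0,"gripper":0.4},{"dx":0.24,"dy":0,"dz":-0.09,"rx":0,"ry":-0.122,"rz":0,"gripper":0.4},{"dx":0.256,"dy":0.003,"dz":-0.095,"rx":0,"ry":-0.122,"rz":0,"gripper":0.4},{"dx":0.256,"dy":0.003,"dz":-0.095,"rx":0,"ry":-0.122,"rz":0,"gripper":0.4}]' 25
python3 - <<'E'
from h import *
s=status.observe();go(.529,-.05,.0485,94.37)
for n in ['wrist','top','side']:
    p,d=read_camera(n);cv2.imwrite(f'pics/{n}4.png',p[:,:,::-1]);np.save(f'pics/{n}4_d.npy',d)
p=cv2.imread('pics/side4.png');q=cv2.imread('pics/wrist4.png')
cv2.imwrite('pics/c4.png',np.vstack([np.hstack([cv2.resize(p[150:270,230:360],(400,369),interpolation=cv2.INTER_CUBIC),cv2.resize(q,(400,369))])]))
E
```

```text
time: 5.18
tool_pos: [0.5277, -0.0483, 0.1279]
tool_rot: [-1.568, -0.001, 1.649]
contact_force: [-0.5, -0.1, -3.7]
opening: 0.0434
d [-0.0019  0.0794 -0.0015] r [-0.0032  0.0018  0.0007] yaw now 94.47 q6 -1.884
```

View pics/c4.png

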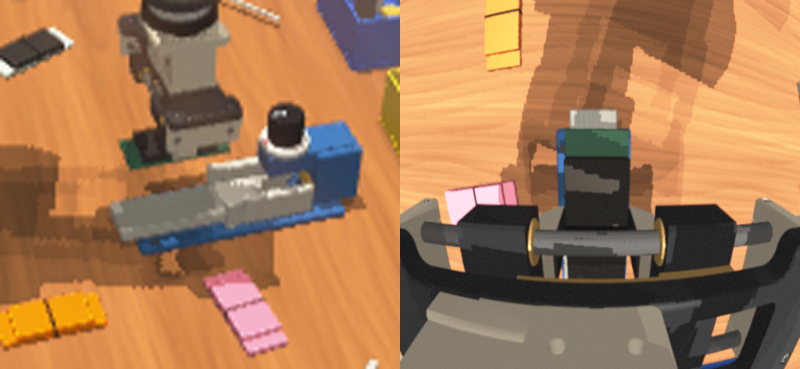

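View pics/wrist4.png

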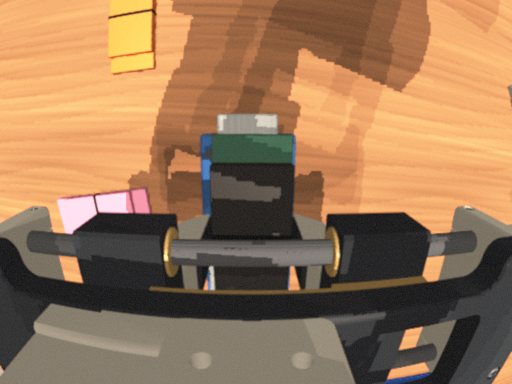

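Run:
```python
from h import *
s=status.observe();d=np.load('pics/wrist4_d.npy');W=wcloud(d,s)
M,t=wtool(s);P=(W-t)@M
for v in range(114,133,2):
    r=slice(190,300); k=np.nonzero((W[v,r,2]>.018)&(W[v,r,2]<.035))[0]
    if len(k)>3: a,b=k.min()+190,k.max()+190; print(v,a,b,P[v,a].round(4),P[v,b].round(4),((W[v,a]+W[v,b])/2).round(4), len(k))
# pad back end
for v in range(136,160,4):
    r=slice(190,310); k=np.nonzero((P[v,r,1]<.04)&(P[v,r,1]>-.02)&(d[v,r]>0))[0]
    if len(k)>3: a,b=k.min()+190,k.max()+190; print('pad',v,a,b,P[v,a].round(4),P[v,b].round(4))
```

```text
114 219 276 [-0.0264  0.106   0.066 ] [0.0204 0.1054 0.0658] [ 0.4623 -0.058   0.0234] 58
116 218 277 [-0.0272  0.1052  0.0643] [0.0212 0.1052 0.0642] [ 0.4639 -0.0579  0.0239] 58
118 218 277 [-0.0269  0.1028  0.0627] [0.0213 0.1054 0.0625] [ 0.4656 -0.0576  0.025 ] 60
120 218 277 [-0.0271  0.1042  0.061 ] [0.0212 0.1044 0.0609] [ 0.4672 -0.0576  0.0248] 60
122 218 277 [-0.0271  0.1039  0.0594] [0.0212 0.1048 0.0593] [ 0.4689 -0.0575  0.0248] 60
124 217 277 [-0.028   0.1043  0.0577] [0.0213 0.1055 0.0576] [ 0.4706 -0.0578  0.0242] 61
126 217 277 [-0.028   0.1041  0.0561] [0.0213 0.1054 0.0559] [ 0.4722 -0.0576  0.0244] 61
128 217 277 [-0.028   0.1045  0.0544] [0.0214 0.1064 0.0542] [ 0.4739 -0.0575  0.0236] 61
130 217 277 [-0.0281  0.105   0.0527] [0.0215 0.1065 0.0525] [ 0.4756 -0.0574  0.0233] 61
132 217 277 [-0.0281  0.1051  0.0511] [0.0214 0.1056 0.0509] [ 0.4772 -0.0573  0.0238] 60
pad 136 211 292 [-0.0213  0.0175  0.0546] [0.0219 0.0178 0.0545]
pad 140 211 292 [-0.0214  0.0178  0.0524] [0.022  0.0178 0.0524]
pad 144 211 292 [-0.0213  0.0168  0.0503] [0.0218 0.0163 0.0504]
pad 148 211 292 [-0.0213  0.0168  0.0482] [0.022  0.0174 0.0481]
pad 152 211 292 [-0.0215  0.0179  0.0459] [0.0221 0.0181 0.0458]
pad 156 211 292 [-0.0216  0.0181  0.0437] [0.0222 0.0179 0.0437]
```

```bash
python3 -m creep '[{"dx":-0.0045,"dy":0.02,"dz":-0.0045,"rx":0,"ry":0,"rz":0,"gripper":0.4},{"dx":-0.0045,"dy":0.05,"dz":-0.0045,"rx":0,"ry":0,"rz":0,"gripper":0.4},{"dx":-0.0045,"dy":0.069,"dz":-0.0045,"rx":0,"ry":0,"rz":0,"gripper":0.4},{"dx":-0.0045,"dy":0.073,"dz":-0.0045,"rx":0,"ry":0,"rz":0,"gripper":0.4},{"dx":-0.0045,"dy":0.073,"dz":-0.0045,"rx":0,"ry":0,"rz":0,"gripper":0.4}]' 25
python3 - <<'E'
from h import *
for n in ['wrist','side']:
    p,d=read_camera(n);cv2.imwrite(f'pics/{n}5.png',p[:,:,::-1]);np.save(f'pics/{n}5_d.npy',d)
p=cv2.imread('pics/side5.png');q=cv2.imread('pics/wrist5.png')
cv2.imwrite('pics/c5.png',np.vstack([np.hstack([cv2.resize(p[150:270,230:360],(400,369),interpolation=cv2.INTER_CUBIC),cv2.resize(q,(400,369))])]))
E
```

```text
time: 5.95
tool_pos: [0.5334, -0.0539, 0.057]
tool_rot: [-1.571, 0.0, 1.646]
contact_force: [-0.4, 0.4, -2.8]
opening: 0.0435
```

View pics/c5.png

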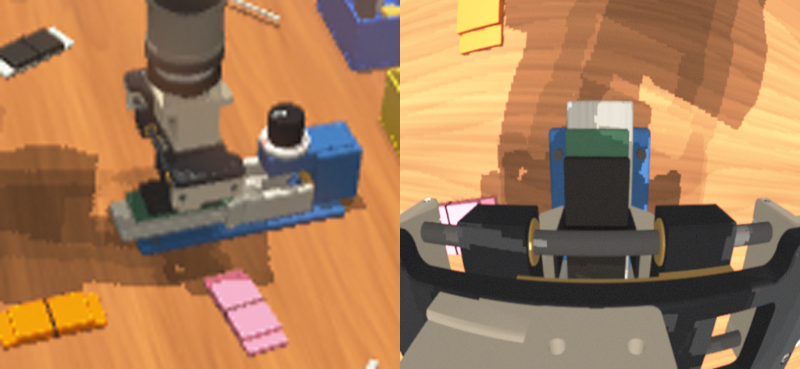

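```bash
python3 -m creep '[{"dx":0.001,"dy":0.004,"dz":0,"rx":0,"ry":0,"rz":0,"gripper":0.4},{"dx":0.001,"dy":0.006,"dz":0,"rx":0,"ry":0,"rz":0,"gripper":0.4},{"dx":0.001,"dy":0.008,"dz":0,"rx":0,"ry":0,"rz":0,"gripper":0.4},{"dx":0.001,"dy":0.008,"dz":0,"rx":0,"ry":0,"rz":0,"gripper":0.4}]' 25
```

```text
time: 6.55
tool_pos: [0.5333, -0.0521, 0.0487]
tool_rot: [-1.571, 0.0, 1.647]
contact_force: [-0.6, -0.3, -3.5]
opening: 0.0436
```

```bash
python3 -m creep '[{"dx":0,"dy":0.001,"dz":0,"rx":0,"ry":0,"rz":0,"gripper":0.4},{"dx":0,"dy":0.001,"dz":0,"rx":0,"ry":0,"rz":0,"gripper":0.4}]' 25;  python3 -m creep '[{"dx":0,"dy":0.001,"dz":0,"rx":0,"ry":0,"rz":0,"gripper":0.4},{"dx":0,"dy":0.001,"dz":0,"rx":0,"ry":0,"rz":0,"gripper":0.4}]' 25
```

```text
time: 6.8
tool_pos: [0.5333, -0.0521, 0.0486]
tool_rot: [-1.571, 0.0, 1.647]
contact_force: [-2.6, 0.6, 4.8]
opening: 0.0438
time: 7.05
tool_pos: [0.5333, -0.0521, 0.0486]
tool_rot: [-1.572, 0.0, 1.647]
contact_force: [-4.6, 1.0, 14.5]
opening: 0.0436
```

```bash
python3 -m creep '[{"dx":0,"dy":-0.001,"dz":0,"rx":0,"ry":0,"rz":0,"gripper":0.4},{"dx":0,"dy":-0.001,"dz":0,"rx":0,"ry":0,"rz":0,"gripper":0.65},{"dx":0,"dy":-0.001,"dz":0,"rx":0,"ry":0,"rz":0,"gripper":0.65},{"dx":0,"dy":-0.001,"dz":0,"rx":0,"ry":0,"rz":0,"gripper":0.65},{"dx":0,"dy":-0.03,"dz":0.01,"rx":0,"ry":0,"rz":0,"gripper":0.65},{"dx":0,"dy":-0.075,"dz":0.055,"rx":0,"ry":0,"rz":0,"gripper":0.65},{"dx":0,"dy":-0.075,"dz":0.1,"rx":0,"ry":0,"rz":0,"gripper":0.3},{"dx":0,"dy":-0.075,"dz":0.1,"rx":0,"ry":0,"rz":0,"gripper":0.3}]' 25
python3 - <<'E'
from h import *
s=status.observe()
for n in ['wrist','top']:
    p,d=read_camera(n);cv2.imwrite(f'pics/{n}6.png',p[:,:,::-1]);np.save(f'pics/{n}6_d.npy',d)
p=cv2.imread('pics/top6.png');q=cv2.imread('pics/wrist6.png')
cv2.imwrite('pics/c6.png',np.hstack([cv2.resize(p[100:205,225:305],(400,525),interpolation=cv2.INTER_CUBIC),cv2.resize(q,(400,525))]))
E
```

```text
time: 8.05
tool_pos: [0.4307, -0.0594, 0.122]
tool_rot: [-1.569, -0.001, 1.646]
contact_force: [0.1, -1.1, 0.1]
opening: 0.0442
```

View pics/c6.png

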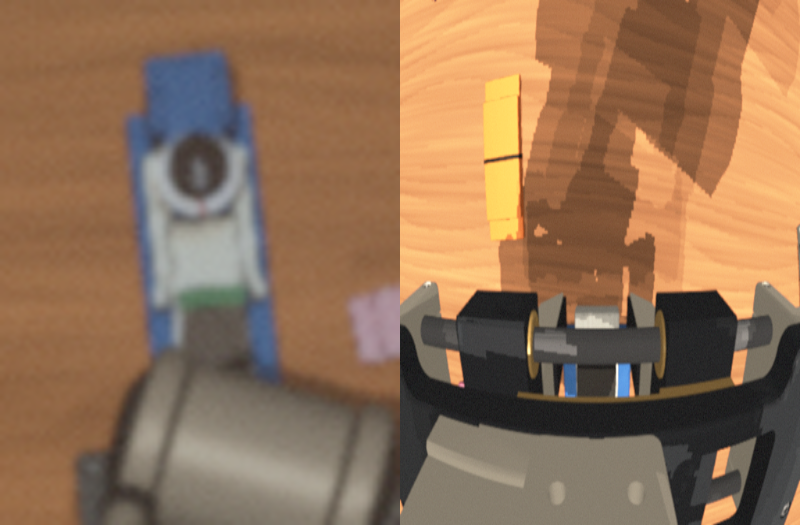

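```bash
python3 -m creep '[{"dx":0,"dy":0.03,"dz":0,"rx":0,"ry":0,"rz":0,"gripper":0.05},{"dx":0,"dy":0.06,"dz":0,"rx":0,"ry":0,"rz":0,"gripper":0.05},{"dx":0,"dy":0.077,"dz":0,"rx":0,"ry":0,"rz":0,"gripper":0.05},{"dx":0,"dy":0.077,"dz":-0.015,"rx":0,"ry":0,"rz":0,"gripper":0.05},{"dx":0,"dy":0.077,"dz":-0.025,"rx":0,"ry":0,"rz":0,"gripper":0.05},{"dx":0,"dy":0.077,"dz":-0.03,"rx":0,"ry":0,"rz":0,"gripper":0.05}]' 25
python3 - <<'E'
from h import *
go(.650-.0942,-.0435-.0072,.045,94.37)
for n in ['wrist','side']:
    p,d=read_camera(n);cv2.imwrite(f'pics/{n}7.png',p[:,:,::-1]);np.save(f'pics/{n}7_d.npy',d)
p=cv2.imread('pics/side7.png');q=cv2.imread('pics/wrist7.png')
cv2.imwrite('pics/c7.png',np.vstack([np.hstack([cv2.resize(p[150:270,230:360],(400,369),interpolation=cv2.INTER_CUBIC),cv2.resize(q,(400,369))])]))
E
```

```text
time: 8.9
tool_pos: [0.4646, -0.0575, 0.0446]
tool_rot: [-1.571, 0.0, 1.647]
contact_force: [0.4, 0.2, -0.4]
opening: 0.0048
d [-0.0002 -0.0004 -0.0914] r [ 0.0007  0.0004 -0.0003] yaw now 94.39 q6 -1.934
```

View pics/c7.png

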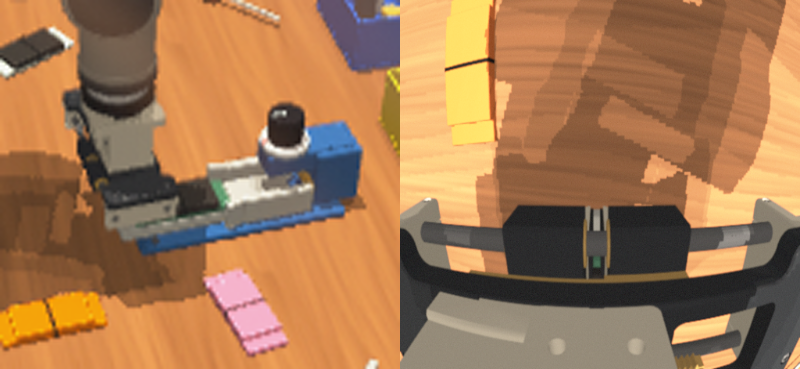

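```bash
python3 -m creep '[{"dx":0,"dy":0,"dz":-0.002,"rx":0,"ry":0,"rz":0,"gripper":0.05},{"dx":0,"dy":0,"dz":-0.004,"rx":0,"ry":0,"rz":0,"gripper":0.05},{"dx":0,"dy":0,"dz":-0.007,"rx":0,"ry":0,"rz":0,"gripper":0.05},{"dx":0,"dy":0,"dz":-0.010,"rx":0,"ry":0,"rz":0,"gripper":0.05},{"dx":0,"dy":0,"dz":-0.013,"rx":0,"ry":0,"rz":0,"gripper":0.05},{"dx":0,"dy":0,"dz":-0.017,"rx":0,"ry":0,"rz":0,"gripper":0.05},{"dx":0,"dy":0,"dz":-0.021,"rx":0,"ry":0,"rz":0,"gripper":0.05},{"dx":0,"dy":0,"dz":-0.025,"rx":0,"ry":0,"rz":0,"gripper":0.05},{"dx":0,"dy":0,"dz":-0.029,"rx":0,"ry":0,"rz":0,"gripper":0.05},{"dx":0,"dy":0,"dz":-0.032,"rx":0,"ry":0,"rz":0,"gripper":0.05},{"dx":0,"dy":0,"dz":-0.034,"rx":0,"ry":0,"rz":0,"gripper":0.05}]' 25
python3 - <<'E'
from h import *
go(.650-.0942,-.0435-.0072,.045,94.37)
for n in ['wrist','side']:
    p,d=read_camera(n);cv2.imwrite(f'pics/{n}8.png',p[:,:,::-1]);np.save(f'pics/{n}8_d.npy',d)
p=cv2.imread('pics/side8.png');q=cv2.imread('pics/wrist8.png')
cv2.imwrite('pics/c8.png',np.vstack([np.hstack([cv2.resize(p[150:270,230:360],(400,369),interpolation=cv2.INTER_CUBIC),cv2.resize(q,(400,369))])]))
E
```

```text
time: 10.38
tool_pos: [0.4975, -0.0549, 0.0447]
tool_rot: [-1.571, 0.0, 1.647]
contact_force: [-3.3, 0.2, 2.0]
opening: 0.0047
d [-0.0003 -0.0003 -0.0584] r [-0.      0.     -0.0001] yaw now 94.37 q6 -1.91
```

View pics/c8.png

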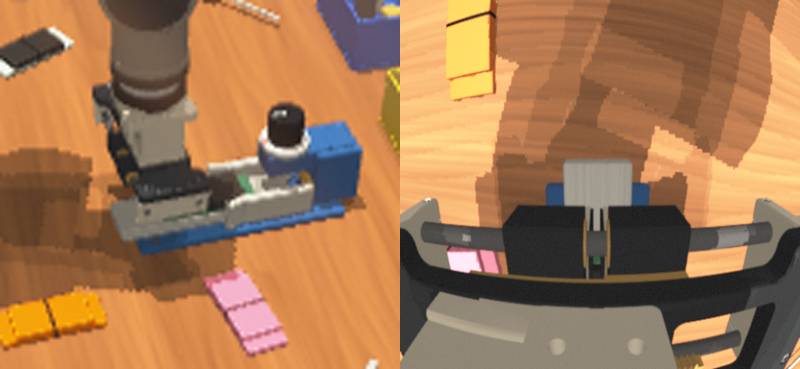

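```bash
python3 -m creep '[{"dx":0,"dy":0,"dz":-0.003,"rx":0,"ry":0,"rz":0,"gripper":0.05},{"dx":0,"dy":0,"dz":-0.007,"rx":0,"ry":0,"rz":0,"gripper":0.05},{"dx":0,"dy":0,"dz":-0.011,"rx":0,"ry":0,"rz":0,"gripper":0.05},{"dx":0,"dy":0,"dz":-0.015,"rx":0,"ry":0,"rz":0,"gripper":0.05},{"dx":0,"dy":0,"dz":-0.019,"rx":0,"ry":0,"rz":0,"gripper":0.05},{"dx":0,"dy":0,"dz":-0.023,"rx":0,"ry":0,"rz":0,"gripper":0.05},{"dx":0,"dy":0,"dz":-0.026,"rx":0,"ry":0,"rz":0,"gripper":0.05}]' 25
python3 -m creep '[{"dx":0,"dy":0,"dz":-0.003,"rx":0,"ry":0,"rz":0,"gripper":0.05},{"dx":0,"dy":0,"dz":-0.006,"rx":0,"ry":0,"rz":0,"gripper":0.05},{"dx":0,"dy":0,"dz":-0.009,"rx":0,"ry":0,"rz":0,"gripper":0.05},{"dx":0,"dy":0,"dz":-0.012,"rx":0,"ry":0,"rz":0,"gripper":0.05},{"dx":0,"dy":0,"dz":-0.014,"rx":0,"ry":0,"rz":0,"gripper":0.05},{"dx":0,"dy":0,"dz":-0.016,"rx":0,"ry":0,"rz":0,"gripper":0.05}]' 25
python3 - <<'E'
from h import *
go(.650-.0942,-.0435-.0072,.045,94.37)
for n in ['wrist','side']:
    p,d=read_camera(n);cv2.imwrite(f'pics/{n}9.png',p[:,:,::-1]);np.save(f'pics/{n}9_d.npy',d)
p=cv2.imread('pics/side9.png');q=cv2.imread('pics/wrist9.png')
cv2.imwrite('pics/c9.png',np.vstack([np.hstack([cv2.resize(p[150:270,230:360],(400,369),interpolation=cv2.INTER_CUBIC),cv2.resize(q,(400,369))])]))
E
```

```text
time: 11.35
tool_pos: [0.5235, -0.0529, 0.0447]
tool_rot: [-1.571, 0.0, 1.647]
contact_force: [-3.5, 0.3, 1.0]
opening: 0.0044
time: 12.1
tool_pos: [0.5393, -0.0517, 0.0447]
tool_rot: [-1.571, 0.0, 1.647]
contact_force: [-2.6, -0.1, 1.6]
opening: 0.0046
d [-0.0003 -0.0003 -0.0166] r [-0.0001 -0.0001 -0.0001] yaw now 94.37 q6 -1.884
```

View pics/c9.png

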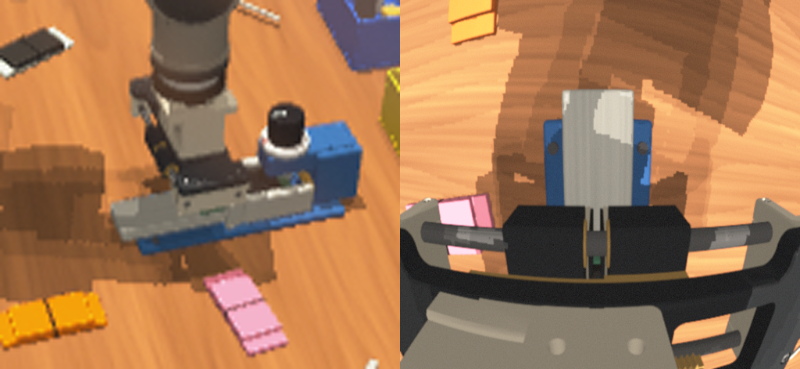

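```bash
python3 -m creep '[{"dx":0,"dy":0,"dz":-0.002,"rx":0,"ry":0,"rz":0,"gripper":0.05},{"dx":0,"dy":0,"dz":-0.004,"rx":0,"ry":0,"rz":0,"gripper":0.05},{"dx":0,"dy":0,"dz":-0.006,"rx":0,"ry":0,"rz":0,"gripper":0.05},{"dx":0,"dy":0,"dz":-0.008,"rx":0,"ry":0,"rz":0,"gripper":0.05}]' 25
python3 -m creep '[{"dx":0,"dy":0,"dz":-0.001,"rx":0,"ry":0,"rz":0,"gripper":0.05},{"dx":0,"dy":0,"dz":-0.002,"rx":0,"ry":0,"rz":0,"gripper":0.05}]' 25
```

```text
time: 12.7
tool_pos: [0.5473, -0.0511, 0.0447]
tool_rot: [-1.571, 0.0, 1.647]
contact_force: [-2.5, 0.2, 1.8]
opening: 0.0047
time: 12.95
tool_pos: [0.5492, -0.0509, 0.0447]
tool_rot: [-1.571, 0.0, 1.647]
contact_force: [-3.0, 0.2, 1.3]
opening: 0.0045
```

```bash
python3 -m creep '[{"dx":0,"dy":0,"dz":-0.001,"rx":0,"ry":0,"rz":0,"gripper":0.05},{"dx":0,"dy":0,"dz":-0.002,"rx":0,"ry":0,"rz":0,"gripper":0.05}]' 25
```

```text
time: 13.2
tool_pos: [0.5512, -0.0508, 0.0447]
tool_rot: [-1.571, 0.0, 1.647]
contact_force: [-3.0, -0.6, 0.4]
opening: 0.0046
```

```bash
python3 -m creep '[{"dx":0,"dy":0,"dz":-0.001,"rx":0,"ry":0,"rz":0,"gripper":0.05},{"dx":0,"dy":0,"dz":-0.0015,"rx":0,"ry":0,"rz":0,"gripper":0.05}]' 25
```

```text
time: 13.45
tool_pos: [0.5527, -0.0506, 0.0447]
tool_rot: [-1.571, 0.0, 1.647]
contact_force: [-1.7, -0.9, 0.8]
opening: 0.005
```

```bash
python3 -m creep '[{"dx":0,"dy":0,"dz":-0.001,"rx":0,"ry":0,"rz":0,"gripper":0.05},{"dx":0,"dy":0,"dz":-0.0015,"rx":0,"ry":0,"rz":0,"gripper":0.05}]' 25
```

```text
time: 13.7
tool_pos: [0.5542, -0.0505, 0.0447]
tool_rot: [-1.571, 0.0, 1.647]
contact_force: [-2.0, -0.5, 1.8]
opening: 0.0046
```

```bash
python3 -m creep '[{"dx":0,"dy":0,"dz":-0.0005,"rx":0,"ry":0,"rz":0,"gripper":0.05},{"dx":0,"dy":0,"dz":-0.001,"rx":0,"ry":0,"rz":0,"gripper":0.05}]' 25
```

```text
time: 13.95
tool_pos: [0.5552, -0.0505, 0.0447]
tool_rot: [-1.571, 0.0, 1.647]
contact_force: [-2.4, -0.6, 0.9]
opening: 0.0046
```

```bash
python3 -m creep '[{"dx":0,"dy":0,"dz":-0.0005,"rx":0,"ry":0,"rz":0,"gripper":0.05},{"dx":0,"dy":0,"dz":-0.001,"rx":0,"ry":0,"rz":0,"gripper":0.05}]' 25
```

```text
time: 14.2
tool_pos: [0.5554, -0.0504, 0.0446]
tool_rot: [-1.569, -0.0, 1.647]
contact_force: [-7.1, -1.0, 3.5]
opening: 0.0048
```

Run:
```python
from h import *
s=status.observe();print(s['contact_force'],s['tool_pos'])
p,d=read_camera('side');cv2.imwrite(f'pics/side10.png',p[:,:,::-1])
p=cv2.imread('pics/side10.png')
cv2.imwrite('pics/c10.png',cv2.resize(p[170:240,255:355],(800,560),interpolation=cv2.INTER_CUBIC))
```

```text
[-7.13828034 -1.00391086  3.54167375] [ 0.55536967 -0.05043212  0.04462072]
```

View pics/c10.png

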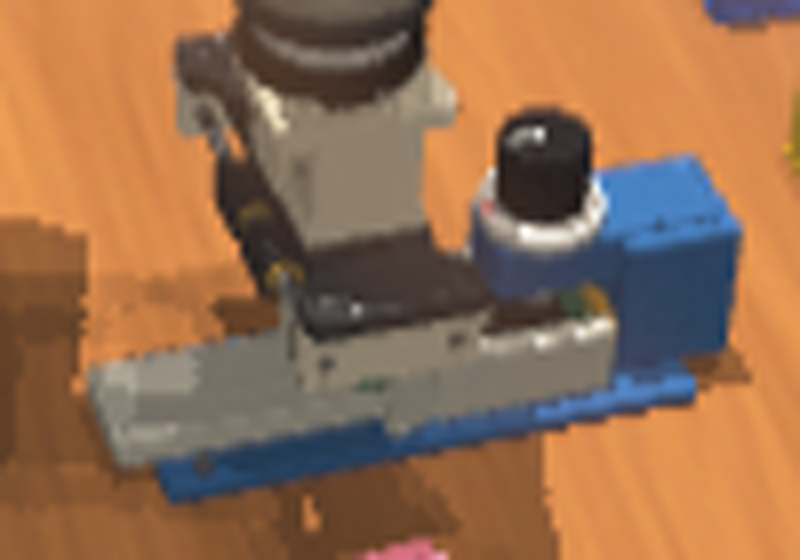

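```bash
python3 -m creep '[{"dx":0,"dy":0,"dz":-0.0005,"rx":0,"ry":0,"rz":0,"gripper":0.05},{"dx":0,"dy":0,"dz":-0.0005,"rx":0,"ry":0,"rz":0,"gripper":0.05}]' 25
```

```text
time: 14.5
tool_pos: [0.5554, -0.0504, 0.0446]
tool_rot: [-1.568, -0.0, 1.647]
contact_force: [-7.0, -0.0, 4.5]
opening: 0.0048
```

```bash
python3 -m creep '[{"dx":0,"dy":0,"dz":0.01,"rx":0,"ry":0,"rz":0,"gripper":0.05},{"dx":0,"dy":0,"dz":0.03,"rx":0,"ry":0,"rz":0,"gripper":0.05},{"dx":0,"dy":-0.05,"dz":0.05,"rx":0,"ry":0,"rz":0,"gripper":0.6},{"dx":0,"dy":-0.1,"dz":0.03,"rx":0,"ry":0,"rz":0,"gripper":0.6},{"dx":0,"dy":-0.14,"dz":0,"rx":0,"ry":0,"rz":0,"gripper":0.6},{"dx":0,"dy":-0.15,"dz":-0.02,"rx":0,"ry":0,"rz":0,"gripper":0.6},{"dx":0,"dy":-0.15,"dz":-0.02,"rx":0,"ry":0,"rz":0,"gripper":0.6},{"dx":0,"dy":-0.15,"dz":-0.02,"rx":0,"ry":0,"rz":0,"gripper":0.6}]' 25
python3 - <<'E'
from h import *
s=status.observe();print(s['tool_pos'],s['tool_rot'],s['qpos'])
p,d=read_camera('wrist');cv2.imwrite('pics/w11.png',p[:,:,::-1]);np.save('pics/w11_d.npy',d)
E
```

```text
time: 15.5
tool_pos: [0.5755, -0.0487, 0.1937]
tool_rot: [-1.569, -0.0, 1.647]
contact_force: [-0.1, 0.1, -0.4]
opening: 0.0546
[ 0.57550835 -0.04868961  0.19365526] [-1.56902338e+00 -4.80075108e-04  1.64707567e+00] [-2.17042381e-01  4.80635567e-01  1.44948196e+00 -5.66292857e-05
  1.21331116e+00 -1.86409862e+00]
```

View pics/w11.png

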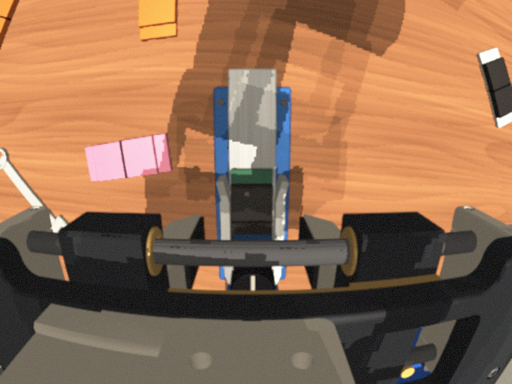

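Run:
```python
from h import *
s=status.observe();d=np.load('pics/w11_d.npy');W=wcloud(d,s);p=cv2.imread('pics/w11.png').astype(int)
th=np.radians(4.37);u=np.array([np.cos(th),np.sin(th)]);n=np.array([-u[1],u[0]])
G=(W[...,:2]-[.6495,-.0435]);X=G@u;Y=G@n
for v in [66,68,70,72,76,90,110,140,160,165,168,170,172,176,180,190,200]:
    r=W[v,:,2]; k=np.nonzero((r>.018)&(r<.06)&(abs(Y[v])<.045))[0]
    if len(k): a,b=k.min(),k.max();print(v,a,b,'X',X[v,252].round(4),'z',r[252].round(4),p[v,252],'Y',Y[v,a].round(4),Y[v,b].round(4))
# lateral pad edges in green band
m=(p[...,1]-p[...,2]>4)&(W[...,2]>.02)&(W[...,2]<.045)&(abs(Y)<.03);print('green',m.sum(),X[m].min(),X[m].max(),Y[m].min(),Y[m].max(),W[m][:,2].mean(), rect(np.c_[X[m],Y[m]]))
k=(W[...,2]>.115)&(W[...,2]<.14)&(abs(Y)<.04)&(abs(X)<.05);print('knob',k.sum(),k.any() and (X[k].min(),X[k].max(),Y[k].min(),Y[k].max(),W[k][:,2].mean()))
```

```text
68 242 260 X -0.1885 z 0.0234 [ 94 117 150] Y -0.0088 0.0097
70 228 275 X -0.1863 z 0.0242 [146 157 163] Y -0.0233 0.0251
72 228 275 X -0.1841 z 0.0245 [151 161 167] Y -0.0233 0.0251
76 228 275 X -0.1798 z 0.0247 [148 157 165] Y -0.0233 0.0251
90 228 276 X -0.1651 z 0.0244 [121 132 135] Y -0.0235 0.0263
110 228 275 X -0.1443 z 0.0232 [121 129 134] Y -0.0233 0.0252
140 229 276 X -0.113 z 0.0249 [117 127 132] Y -0.0226 0.0267
160 229 275 X -0.0918 z 0.0245 [231 242 247] Y -0.0228 0.0257
165 229 275 X -0.0863 z 0.0233 [116 124 128] Y -0.023 0.0258
168 229 275 X -0.0832 z 0.0244 [82 93 87] Y -0.023 0.0259
170 229 275 X -0.0825 z 0.0316 [59 81 49] Y -0.0231 0.0259
172 229 275 X -0.08 z 0.0301 [70 91 58] Y -0.0231 0.0259
176 223 282 X -0.0761 z 0.0314 [51 72 46] Y -0.03 0.0341
180 217 287 X -0.0716 z 0.0305 [56 73 51] Y -0.0354 0.038
190 218 286 X -0.0633 z 0.0401 [32 36 43] Y -0.0332 0.0359
200 220 284 X -0.0523 z 0.039 [37 41 42] Y -0.0318 0.0344
green 723 -0.16657801212940782 -0.012215607212512171 -0.023795268754194795 0.02681988304086107 0.030739993773660164 [-89.4   1.7 154.   50.5   0.5]
knob 891 (np.float64(-0.018876643643178766), np.float64(-0.0005119681170108793), np.float64(-0.01753481742793459), np.float64(0.020868285193695227), np.float64(0.12499718333298958))
```

```bash
python3 -c "
from h import *
go(.65,-.042,.1155,94.37)"; python3 -m creep '[{"dx":0.001,"dy":0,"dz":-0.04,"rx":0,"ry":0,"rz":0,"gripper":0.65},{"dx":0.001,"dy":0,"dz":-0.075,"rx":0,"ry":0,"rz":0,"gripper":0.65},{"dx":0.001,"dy":0.03,"dz":-0.075,"rx":0,"ry":0,"rz":0,"gripper":0.65},{"dx":0.001,"dy":0.03,"dz":-0.075,"rx":0,"ry":0,"rz":0,"gripper":0.65}]' 25
python3 - <<'E'
from h import *
s=status.observe();go(.65,-.042,.1155,94.37)
p,d=read_camera('wrist');cv2.imwrite('pics/w12.png',p[:,:,::-1])
W=wcloud(d,s);M,t=wtool(s);P=(W-t)@M
k=(W[...,2]>.115)&(W[...,2]<.135)&(abs(P[...,0])<.04)&(abs(P[...,2])<.04)&(d>0)
print(k.sum(),P[k].min(0),P[k].max(0)); print(rect(P[k][:,[0,2]]))
k=(W[...,2]>.08)&(W[...,2]<.1)&(abs(P[...,0])<.04)&(abs(P[...,2])<.06)&(d>0)
print(k.sum(),P[k].min(0),P[k].max(0))
E
```

```text
d [ 0.001   0.0779 -0.0751] r [-0.0021 -0.0002  0.0006] yaw now 94.36 q6 -1.864
time: 16.05
tool_pos: [0.6491, -0.0419, 0.1613]
tool_rot: [-1.564, -0.002, 1.647]
contact_force: [-0.7, -0.0, -0.5]
opening: 0.0595
d [-0.0003  0.0458 -0.0012] r [-0.0071 -0.0001  0.0018] yaw now 94.36 q6 -1.829
2512 [-0.019447    0.03168674 -0.01330715] [0.01948658 0.04638093 0.01790776]
[-0.2  2.5 38.9 30.7  1.7]
1508 [-0.02687192  0.06146369 -0.05998639] [0.02614764 0.08129506 0.02438172]
```

View pics/w12.png

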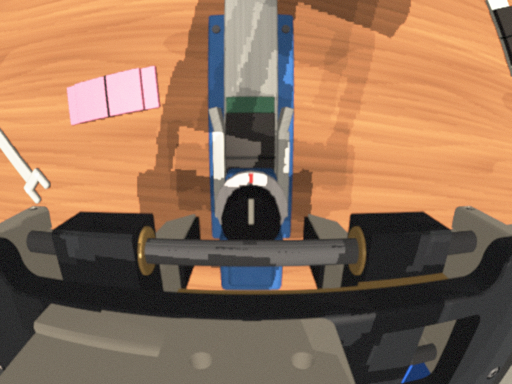

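```bash
python3 -m creep '[{"dx":0,"dy":0.02,"dz":-0.0015,"rx":0,"ry":0,"rz":0,"gripper":0.65},{"dx":0,"dy":0.037,"dz":-0.0015,"rx":0,"ry":0,"rz":0,"gripper":0.65},{"dx":0,"dy":0.0445,"dz":-0.0015,"rx":0,"ry":0,"rz":0,"gripper":0.65},{"dx":0,"dy":0.0445,"dz":-0.0015,"rx":0,"ry":0,"rz":0,"gripper":0.65}]' 25
python3 -m creep '[{"dx":0,"dy":0,"dz":0,"rx":0,"ry":0,"rz":0,"gripper":0.3},{"dx":0,"dy":0,"dz":0,"rx":0,"ry":0,"rz":0,"gripper":0.3},{"dx":0,"dy":0,"dz":0,"rx":0,"ry":0,"rz":0,"gripper":0.3},{"dx":0,"dy":0,"dz":0,"rx":0,"ry":0,"rz":0,"gripper":0.3}]' 25
python3 -c "
from h import *
s=status.observe();print(s['torque'],s['contact_force'],s['qpos'])
p,d=read_camera('wrist');cv2.imwrite('pics/w13.png',p[:,:,::-1])"
```

```text
time: 16.6
tool_pos: [0.6525, -0.042, 0.12]
tool_rot: [-1.57, -0.0, 1.647]
contact_force: [0.0, 0.6, 0.3]
opening: 0.0596
time: 17.1
tool_pos: [0.653, -0.0419, 0.1207]
tool_rot: [-1.572, 0.0, 1.647]
contact_force: [-0.2, 1.7, 2.4]
opening: 0.0372
[ 0.28241945 -0.06448129  0.01970376] [-0.16662486  1.6536155   2.36963402] [-1.81127605e-01  6.83698855e-01  1.29569763e+00  1.58307090e-04
  1.16130470e+00 -1.82823960e+00]
```

View pics/w13.png

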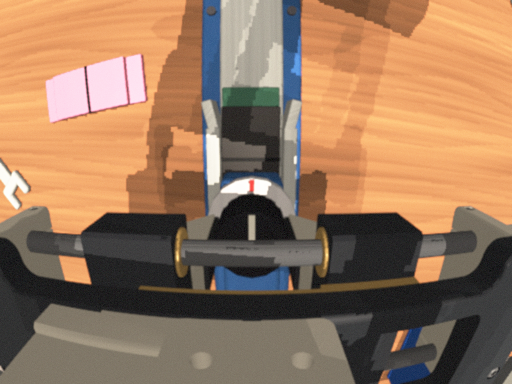

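Run:
```python
from h import *
from scipy.optimize import least_squares
p=cv2.imread('pics/w13.png').astype(int)
s=status.observe()
_,d=read_camera('wrist')
W=wcloud(d,s);M,t=wtool(s);P=(W-t)@M
print(t)
# collar outer edge: per column first row (from top) w/ z in .086...097
E=[]
for u in range(225,285,2):
    k=np.nonzero((W[150:240,u,2]>.087)&(W[150:240,u,2]<.1)&(d[150:240,u]>0))[0]
    if len(k): v=150+k.min(); E.append(P[v,u,[0,2]])
E=np.array(E);f=lambda c:np.hypot(E[:,0]-c[0],E[:,1]-c[1])-.027
r=least_squares(f,[0,0],loss='soft_l1',f_scale=.001);print(len(E),r.x,np.abs(r.fun).mean())
K=[]
for u in range(232,275,2):
    k=np.nonzero((W[170:260,u,2]>.12)&(W[170:260,u,2]<.135)&(d[170:260,u]>0))[0]
    if len(k): v=170+k.min(); K.append(P[v,u,[0,2]])
E=np.array(K);f=lambda c:np.hypot(E[:,0]-c[0],E[:,1]-c[1])-.019
r=least_squares(f,[0,0],loss='soft_l1',f_scale=.001);print(len(E),r.x,np.abs(r.fun).mean())
```

```text
[ 0.65302268 -0.04187924  0.12073934]
30 [0.00033687 0.00212336] 0.00013465687104755516
22 [0.00016552 0.0024245 ] 0.0003168377481857995
```

```bash
python3 -m creep '[{"dx":0,"dy":0,"dz":0.002,"rx":0,"ry":0,"rz":0,"gripper":0.5},{"dx":0,"dy":0.001,"dz":0.0023,"rx":0,"ry":0,"rz":0,"gripper":0.5},{"dx":0,"dy":0.001,"dz":0.0023,"rx":0,"ry":0,"rz":0,"gripper":0.3},{"dx":0,"dy":0.001,"dz":0.0023,"rx":0,"ry":0,"rz":0,"gripper":0.3},{"dx":0,"dy":0.001,"dz":0.0023,"rx":0,"ry":0,"rz":0,"gripper":0.3}]' 30
python3 -m creep '[{"dx":0,"dy":0,"dz":0,"rx":0,"ry":0.15,"rz":0,"gripper":0.3},{"dx":0,"dy":0,"dz":0,"rx":0,"ry":0.3,"rz":0,"gripper":0.3},{"dx":0,"dy":0,"dz":0,"rx":0,"ry":0.45,"rz":0,"gripper":0.3},{"dx":0,"dy":0,"dz":0,"rx":0,"ry":0.6,"rz":0,"gripper":0.3}]' 30
python3 -c "
from h import *
s=status.observe();print(s['torque'],s['contact_force'],s['qpos'][5],s['joint_efforts'][5])
p,d=read_camera('wrist');cv2.imwrite('pics/w14.png',p[:,:,::-1])
p,d=read_camera('top');cv2.imwrite('pics/t14.png',p[:,:,::-1])"
```

```text
time: 17.82
tool_pos: [0.6503, -0.0421, 0.1189]
tool_rot: [-1.57, -0.0, 1.647]
contact_force: [-0.8, 0.0, -0.1]
opening: 0.0371
time: 18.32
tool_pos: [0.6503, -0.0418, 0.1189]
tool_rot: [-1.57, -0.0, 1.042]
contact_force: [0.8, 1.0, -0.8]
opening: 0.0376
[ 0.31393307 -0.18017916  0.10354922] [ 0.75997667  1.02947865 -0.76928865] -1.2243431807345724 -1.5012337267398834
```

View pics/w14.png

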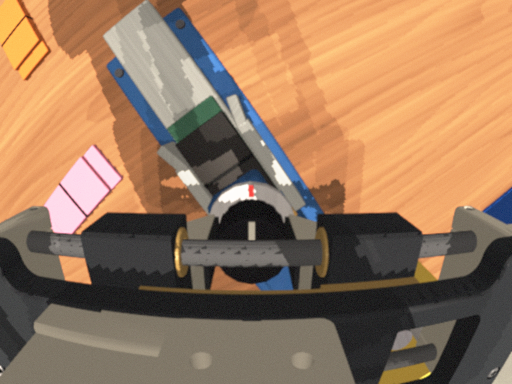

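```bash
python3 -m creep '[{"dx":0,"dy":0,"dz":0,"rx":0,"ry":0.15,"rz":0,"gripper":0.3},{"dx":0,"dy":0,"dz":0,"rx":0,"ry":0.3,"rz":0,"gripper":0.3},{"dx":0,"dy":0,"dz":0,"rx":0,"ry":0.45,"rz":0,"gripper":0.3},{"dx":0,"dy":0,"dz":0,"rx":0,"ry":0.6,"rz":0,"gripper":0.3},{"dx":0,"dy":0,"dz":0,"rx":0,"ry":0.7,"rz":0,"gripper":0.3}]' 30
cat > mk.py <<'E'
import sys
from h import *
s=status.observe();print('Tz',s['torque'][2].round(3),'F',s['contact_force'].round(1),'q6',s['qpos'][5].round(3))
p,d=read_camera('wrist');n=sys.argv[1];cv2.imwrite(f'pics/{n}.png',p[:,:,::-1])
W=wcloud(d,s);M,t=wtool(s);P=(W-t)@M;q=p.astype(int)
m=(q[...,0]-q[...,1]>60)&(q[...,0]-q[...,2]>60)&(W[...,2]>.08)&(W[...,2]<.1)&(np.hypot(P[...,0],P[...,2])<.03)
if m.any(): c=P[m].mean(0);v,u=np.nonzero(m);print('red n',m.sum(),'px',u.mean().round(1),v.mean().round(1),'angle in tool deg',np.degrees(np.arctan2(c[0],c[2])).round(1))
cv2.imwrite(f'pics/{n}c.png',cv2.resize(p[140:300,170:340,::-1],(680,560),interpolation=cv2.INTER_CUBIC))
E
python3 mk.py w15
```

```text
time: 19.05
tool_pos: [0.6506, -0.0417, 0.1189]
tool_rot: [-1.57, -0.0, 0.347]
contact_force: [1.3, 2.3, -3.3]
opening: 0.0376
Tz 0.073 F [ 1.3  2.3 -3.3] q6 -0.529
red n 51 px 250.4 190.3 angle in tool deg -0.6
```

View pics/w15c.png

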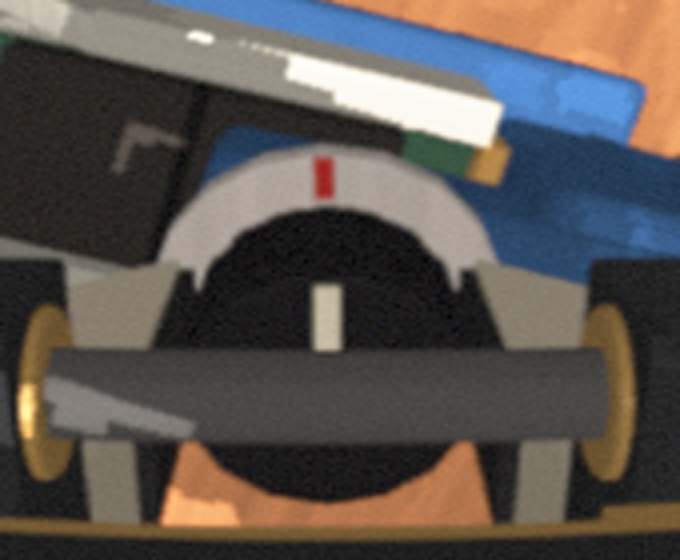

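```bash
python3 -m creep '[{"dx":0,"dy":0,"dz":0,"rx":0,"ry":0.1,"rz":0,"gripper":0.3},{"dx":0,"dy":0,"dz":0,"rx":0,"ry":0.2,"rz":0,"gripper":0.3},{"dx":0,"dy":0,"dz":0,"rx":0,"ry":0.3,"rz":0,"gripper":0.3}]' 30
python3 mk.py w16
```

```text
time: 19.48
tool_pos: [0.6507, -0.0417, 0.1189]
tool_rot: [-1.57, -0.0, 0.049]
contact_force: [1.4, 2.2, -3.4]
opening: 0.0373
Tz 0.102 F [ 1.4  2.2 -3.4] q6 -0.231
red n 54 px 247.8 190.6 angle in tool deg -4.5
```

```bash
python3 -m creep '[{"dx":0,"dy":0,"dz":0,"rx":0,"ry":0.1,"rz":0,"gripper":0.3},{"dx":0,"dy":0,"dz":0,"rx":0,"ry":0.2,"rz":0,"gripper":0.3},{"dx":0,"dy":0,"dz":0,"rx":0,"ry":0.2,"rz":0,"gripper":0.3}]' 30
python3 mk.py w17
```

```text
time: 19.9
tool_pos: [0.6507, -0.0417, 0.1189]
tool_rot: [-1.57, -0.0, -0.148]
contact_force: [2.6, 4.2, -4.5]
opening: 0.0375
Tz -0.041 F [ 2.6  4.2 -4.5] q6 -0.034
red n 53 px 240.7 192.1 angle in tool deg -15.2
```

```bash
python3 -m creep '[{"dx":0,"dy":0,"dz":0,"rx":0,"ry":0.1,"rz":0,"gripper":0.3},{"dx":0,"dy":0,"dz":0,"rx":0,"ry":0.2,"rz":0,"gripper":0.3},{"dx":0,"dy":0,"dz":0,"rx":0,"ry":0.3,"rz":0,"gripper":0.3},{"dx":0,"dy":0,"dz":0,"rx":0,"ry":0.4,"rz":0,"gripper":0.3},{"dx":0,"dy":0,"dz":0,"rx":0,"ry":0.5,"rz":0,"gripper":0.3},{"dx":0,"dy":0,"dz":0,"rx":0,"ry":0.6,"rz":0,"gripper":0.3},{"dx":0,"dy":0,"dz":0,"rx":0,"ry":0.6,"rz":0,"gripper":0.3}]' 30
python3 mk.py w18
```

```text
time: 20.82
tool_pos: [0.6509, -0.0418, 0.1189]
tool_rot: [-1.57, -0.0, -0.75]
contact_force: [2.9, 2.6, -5.1]
opening: 0.0372
Tz -0.008 F [ 2.9  2.6 -5.1] q6 0.568
red n 51 px 221.7 203.5 angle in tool deg -49.3
```

View pics/w18c.png

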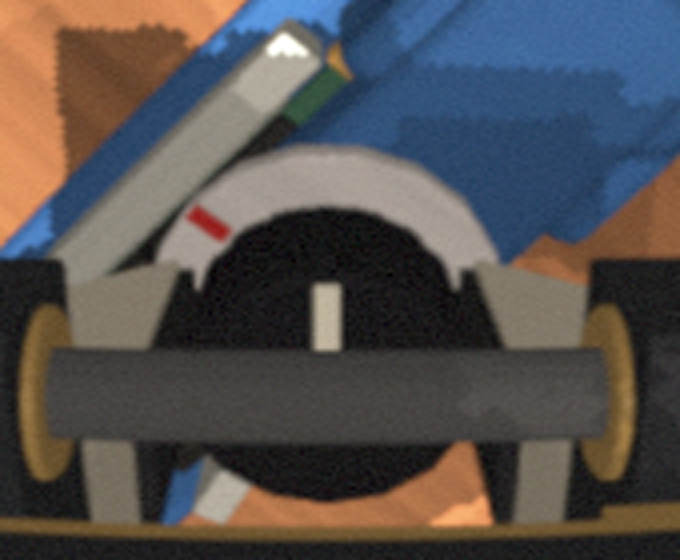

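```bash
python3 -m creep '[{"dx":0,"dy":0,"dz":0,"rx":0,"ry":0.1,"rz":0,"gripper":0.3},{"dx":0,"dy":0,"dz":0,"rx":0,"ry":0.2,"rz":0,"gripper":0.3},{"dx":0,"dy":0,"dz":0,"rx":0,"ry":0.3,"rz":0,"gripper":0.3},{"dx":0,"dy":0,"dz":0,"rx":0,"ry":0.3,"rz":0,"gripper":0.3}]' 30
python3 mk.py w19
python3 -m creep '[{"dx":0,"dy":0,"dz":0,"rx":0,"ry":0,"rz":0,"gripper":0.45},{"dx":0,"dy":0,"dz":0,"rx":0,"ry":0,"rz":0,"gripper":0.65},{"dx":0,"dy":0,"dz":0,"rx":0,"ry":0,"rz":0,"gripper":0.65}]' 30
python3 mk.py w20
```

```text
time: 21.38
tool_pos: [0.651, -0.0419, 0.119]
tool_rot: [-1.57, -0.0, -1.05]
contact_force: [3.6, 3.7, -5.2]
opening: 0.0372
Tz -0.042 F [ 3.6  3.7 -5.2] q6 0.868
red n 48 px 216.2 213.0 angle in tool deg -66.6
time: 21.8
tool_pos: [0.6505, -0.0425, 0.1196]
tool_rot: [-1.571, -0.001, -1.052]
contact_force: [0.2, -0.0, -0.1]
opening: 0.0565
Tz -0.015 F [ 0.2 -0.  -0.1] q6 0.87
red n 51 px 215.7 211.5 angle in tool deg -65.3
```

View pics/w20c.png

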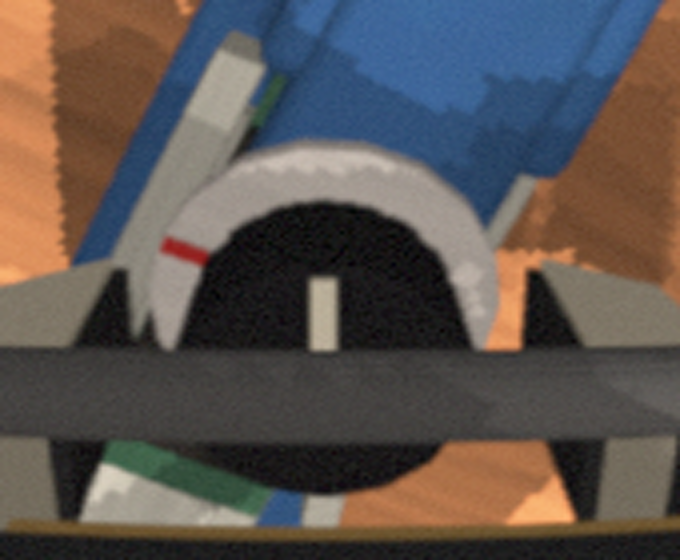

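```bash
python3 -m creep '[{"dx":0,"dy":-0.02,"dz":0,"rx":0,"ry":0,"rz":0,"gripper":0.65},{"dx":0,"dy":-0.06,"dz":0,"rx":0,"ry":0,"rz":0,"gripper":0.65},{"dx":0,"dy":-0.12,"dz":0,"rx":0,"ry":0,"rz":0,"gripper":0.65},{"dx":0,"dy":-0.15,"dz":0,"rx":0,"ry":0,"rz":0,"gripper":0.65},{"dx":0,"dy":-0.15,"dz":0,"rx":0,"ry":0,"rz":0,"gripper":0.65},{"dx":0,"dy":-0.15,"dz":0,"rx":0,"ry":0,"rz":0,"gripper":0.65}]' 30
python3 mk.py w21
python3 -c "
from h import *
p,d=read_camera('side');q=cv2.imread('pics/w21.png')
cv2.imwrite('pics/c21.png',np.hstack([cv2.resize(p[160:250,240:360,::-1],(400,300),interpolation=cv2.INTER_CUBIC),cv2.resize(q,(400,300))]))"
```

```text
time: 22.6
tool_pos: [0.6499, -0.0422, 0.2678]
tool_rot: [-1.573, 0.001, -1.053]
contact_force: [0.0, 0.6, 0.1]
opening: 0.0596
Tz -0.041 F [0.  0.6 0.1] q6 0.871
red n 10 px 232.5 166.0 angle in tool deg -62.9
```

View pics/c21.png

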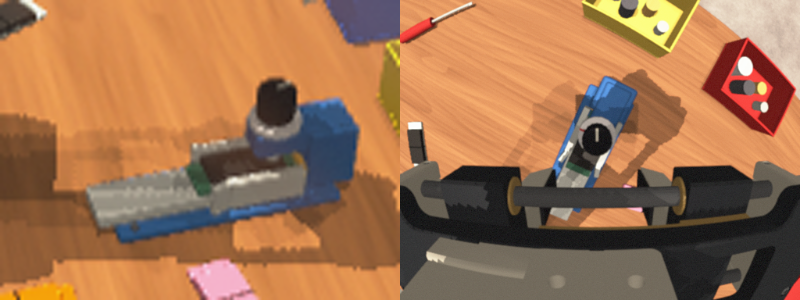

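View pics/w21.png

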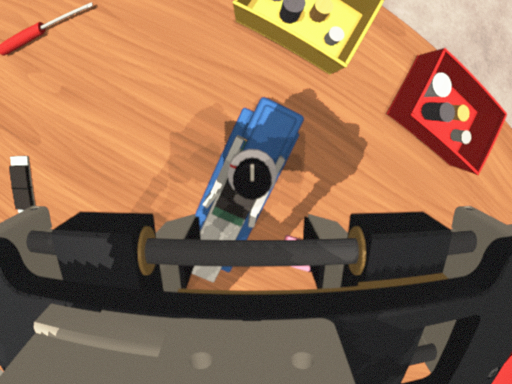

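```bash
python3 -c "
from cell import robot
print(robot.hand_in())"
```

```text
the job is handed in; nothing more can be done
None
```

I measured the green-backed pad in the gauge and handed the job in at about 23 s of the 72 s allowed. No verdict was reported.

**Placing the pad:** I laid it on the runway and pushed it in slowly with nearly closed fingers. It met the stop at about 7 N, against the 35 N limit. The wrist camera then showed its outer end 105 mm from the runway's near end, which is where it should be when against the stop.

**Turning the knob:** I turned it clockwise about 2.7 rad. The spindle bore on the pad after about 1.5 rad, and the ratchet then slipped about 65° (1.14 rad, three clicks) by the red collar mark against the white knob mark. The knob did not turn in the grip.

**Last checks:**
- After letting go, the red mark stayed at 63 to 65°, with the pad between the rails under the spindle.
- The arm was clear above, with wrist forces near zero.
- I could not measure the spindle's hold force on the pad. I infer it from the slipping ratchet and the collar having stopped.
- I did not measure the bystanders again. I saw no sign that any had moved in the pictures, and no contact with them showed in the forces.
- The top camera disagreed with the wrist camera by 2 to 3 mm, so I used the wrist camera's positions.

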